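# Find the rocking corner of the case detacher and wedge it firm

## Robot

A 6-joint arm with a two-finger parallel gripper is mounted at the origin on a cart in front of the work surface, level with it; the furniture and walls round the work are solid. World frame = base frame: x ahead of the robot, y to its left, z up, the work surface at z = 0. Lengths are in mm, angles in rad, forces in N, time in s.
With the tool pointing down it reaches from about 350 to 875 mm from the base axis. Payload 4.2 kg.
Tool frame: the origin (TCP) lies midway between the tips of the shut fingers; the grasp point (between the pads) lies 19 mm behind it; z points along the fingers, y is the line along which they close (so a half turn about z gives the same grasp; the last joint's range is limited). The gripper opens to 85 mm and grips with 20 to 120 N. Pads are 22 mm wide; open, the fingers measure 114 mm over their backs; the gripper's body (76 mm by 85 mm) begins 54 mm behind the grasp point. The pads swing forward as they close: fully open they stand 13 mm farther back than shut.
Start: joints at [1.559, 0.385, 0.008, 0, -1.194, -0.259], TCP at [167.157, 602.211, 231.312] pointing down, gripper open.
Joint ranges: [-3.14, 3.14], [-1.21, 2.06], [-1.07, 1.41], [-3.16, 2.05], [-2.99, -0.16], [-3.1, 3.1]. Speed limits (rad/s): [2.79, 2.79, 3.14, 3.14, 3.14, 3.14].

## Interface

Orientations are given as a unit quaternion [x, y, z, w].
In Python, from bench import arm gives the robot as it stands. The module is installed in compiled form; this text tells all that it offers.
- The arm moves only by the shell command python3 -m handwheel 'ROWS' [OPENING]. ROWS is JSON, a list of rows, each an object of numbers: "x", "y", "z": the shift along the world's x, y, z each as a share of 20 cm, from -1 to 1; "ax", "ay", "az": the turn, a rotation vector about the world's x, y, z each as a share of 90 degrees, from -1 to 1. In form: [{"x": .., "y": .., "z": .., "ax": .., "ay": .., "az": ..}, ...]. A call has exactly 8 rows; each row shifts and turns the commanded pose from where the row before left it; what a row does not reach is not made up. A row lasts 1/10 s, in which the tool goes at most 50 mm and 8.59 degrees, less where a joint would pass 70% of its speed; a pose out of reach is approached as far as the arm can. A call with a number of a shift or a turn outside -1 to 1 is refused whole. A call with a gripper value outside its range is refused whole. OPENING is the opening, from -1 (shut) to 1 (fully open), set as the call begins (- or left out, the last holds). The fingers move at their own pace and stop on an object; the grip force is fixed at half the most. Time passes only in rows, so rows that do not move let the fingers close, or fill a call up. It gives the time, the measured TCP pose, the force, the opening and the grip force at its end, in the units of the state.
- arm.read_state(): the state, without advancing time (a new reading comes with each control period).
- arm.get_image(name): name is "side" or "top"; returns the picture (420x560x3 uint8, red, green, blue); there is no depth.
- arm.camera_params(name): a dict with "K" (3x3 intrinsics, pixels), "position" and "orientation" of the camera in the world. Camera axes: x right, y down, z forward; pixel columns grow to the right and rows downward; lengths in mm; the calibration is good to about 2 mm. A picture is of the moment at which its call begins. camera_params takes no time and is no camera call.
- arm.job_done(): hands the job in; it is judged then, once.
The state is a dict: "clock": time; "joints": joint angles; "joint_vel": joint speeds; "joint_efforts": joint torques, N m; "position": TCP position; "ee_rot": TCP orientation; "contact_force": force on the tool from outside, world axes, zero at the start; "wrist_torque": the same for the moment, N m; "gripper_width": finger opening in mm; "grasp_force": force on a finger pad.
Only numpy, scipy, OpenCV 4.12 (cv2) and the standard library are available. Lean on these libraries where they do the work, as an engineer would, in place of code of your own. Each camera call takes 0.05 s, during which the arm holds its last target. There are 200 camera calls.

## Task

The square black case detacher rocks on the desk because the rubber foot under one of its corners is worn and hangs just clear of the desk. Press down on its corner caps with a fingertip, about 10 N and never more than 30 N, until you have found and pushed down the corner that gives; then slide the orange wedge, thin end first, under that corner's foot just until it is snug and carries weight - not jacking the detacher out of level - and let go of it. Prove it by pressing that same corner again and after it the diagonally opposite one, about 10 N each, both of which must stand firm; do not shove or tip the detacher or disturb the label roll, the note block or the book.

Things in the scene. Friction and masses are not known exactly. Their poses are not given: they have to be found in the camera images.
- detacher: Square black case detacher (unlocks media cases), 135 x 135 x 32 mm high, 1.2 kg, loose. Origin on the desk under its centre, z up, x and y along its sides; turned any way round. Domed rubber feet, 18 mm across, touch the desk right under the four caps; housing underside 12 mm above the desk. One foot, not told which, is 2 to 4.5 mm short; the other three carry it, level.
- cap_a (a point): Top of the round grey soft rubber cap (21 mm across, 2 mm proud) at corner (+52, +52) mm, right above that foot, 34 mm over the desk when level. Holds for each cap: the weight lies off centre, away from the short foot, so that foot hangs clear at rest; its cap gives way at about 4 to 5 N, down to the desk, and springs back level when let go. The other caps do not give.
- cap_b (a point): Top of the cap at corner (-52, +52) mm of the detacher, 34 mm over the desk when level.
- cap_c (a point): Top of the cap at corner (-52, -52) mm of the detacher, 34 mm over the desk when level; diagonally across from cap_a.
- cap_d (a point): Top of the cap at corner (+52, -52) mm of the detacher, 34 mm over the desk when level; diagonally across from cap_b.
- wedge: Orange plastic wedge, 90 mm long, about 40 g, flat on the desk. Origin: centre of its underside; x to the thin end, z up. Taper 24 mm wide, 1 mm high at x = +45 mm, 7.5 mm at x = -20 mm (1 mm per 10 mm). Under the foot it slides freely at first (about 1 N or less); the push then climbs within 1 or 2 mm to some 3 to 4 N as it takes weight, and stays there while it jacks the corner up.
- wedge_tip (a point): Middle of the wedge's thin edge, on its underside.
- wedge_tab (a point): The place to grip: pull tab behind the taper, 26 mm long (wedge x = -45 to -19 mm), 18 mm wide, 14 mm high; grip across its width (wedge y). This point is its middle, 10 mm above the wedge's underside, 77 mm behind the thin edge.
- note_block: Yellow block of sticky notes lying flat, 78 x 78 x 13 mm. Origin: centre of its underside. Not to be disturbed. It and the wedge may lie on either side.
- label_roll: Cream roll of paper labels, an open ring lying flat, 98 mm across, 25 mm high, left beyond the work. Origin: centre of its underside. Not to be disturbed.
- blue_book: Blue book lying flat, 180 x 120 x 14 mm, right beyond the work. Origin: centre of its underside. Not to be disturbed.
Things that resemble listed ones, but are neither listed nor needed, are in the scene too. Of the things that look like the wedge, the largest one is meant.

How it is judged:
By the outcome, as a careful person would: the job done as asked, in the order asked, and still so for the second after the job is handed in, with the robot touching nothing.
It also fails if it takes over 72 s, if anything falls off the work surface, if the arm or the gripper's body presses on something with over 40 N, if the wrist force passes 120 N, or if a joint passes its speed limit or range.

## Working session

There is one attempt and no reset: what is moved stays moved. The work goes in short steps, Python scripts to look and compute and a shell command to move; the robot and the scene stay as the last step left them, time stands still between calls to the robot, and variables do not carry over. Pictures are saved under pics/ and viewed, at most 10 in all, crops included, and the job is handed in when it is done.

```bash
mkdir -p pics; python3 - <<'E'
from bench import arm
import cv2
for n in("top","side"):
    p=arm.camera_params(n);print(n,p)
    im=arm.get_image(n);cv2.imwrite(f"pics/{n}0.png",cv2.cvtColor(im,cv2.COLOR_RGB2BGR))
    cv2.imwrite(f"pics/{n}0b.png",cv2.resize(cv2.cvtColor(im,cv2.COLOR_RGB2BGR),(800,600),interpolation=cv2.INTER_CUBIC))
print(arm.read_state())
E
```

```text
top {'K': array([[384.78983214,   0.        , 279.96081463],
       [  0.        , 384.78983214, 210.14046761],
       [  0.        ,   0.        ,   1.        ]]), 'position': array([ 304.17345727,   -7.82867933, 1054.50607905]), 'orientation': array([-0.6989035 ,  0.70851419, -0.06088287,  0.07638594])}
side {'K': array([[390.98078386,   0.        , 275.57821335],
       [  0.        , 390.98078386, 210.45892783],
       [  0.        ,   0.        ,   1.        ]]), 'position': array([ 177.43764407, -906.38379608,  552.62841441]), 'orientation': array([ 0.8378439 , -0.17070521,  0.08970135, -0.51071616])}
{'clock': 0.1, 'joints': array([ 1.55860280e+00,  3.85498203e-01,  6.80120438e-03, -4.45883183e-04,
       -1.19399829e+00, -2.58591812e-01]), 'joint_vel': array([ 0.0015138 , -0.00191419,  0.00329371,  0.00185608,  0.00071294,
       -0.00084732]), 'joint_efforts': array([-2.73336727e-04, -3.93319595e+01,  1.88931441e+01,  4.19793427e+00,
       -2.56563726e-03,  3.84833200e-06]), 'position': array([167.02618335, 601.74492643, 230.33331125]), 'ee_rot': array([ 9.90836835e-01, -1.35060807e-01, -8.89733399e-05,  9.67751136e-04]), 'contact_force': array([-0.60998497,  0.20970543, -0.22890197]), 'wrist_torque': array([ 0.04323007, -0.01274947,  0.06004849]), 'grasp_force': 0.0, 'gripper_width': 85.4224540520539}
```

View pics/top0b.png

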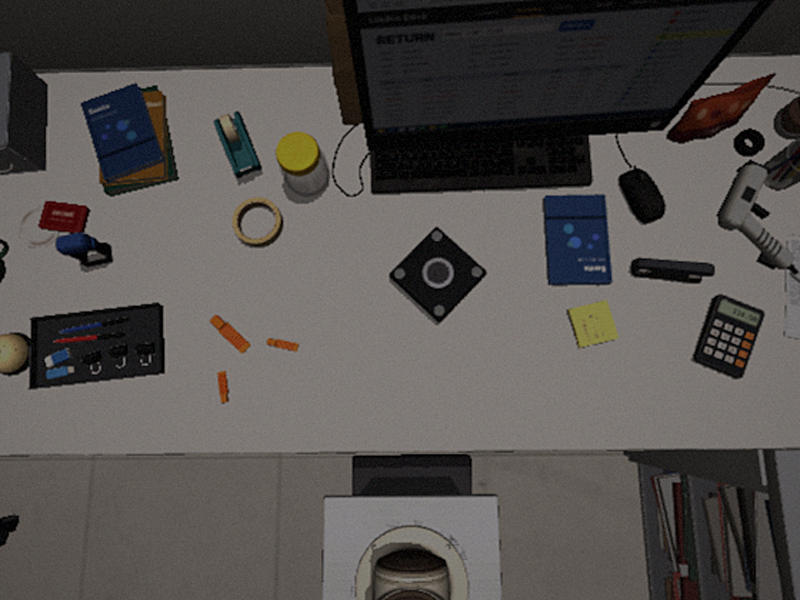

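View pics/side0b.png

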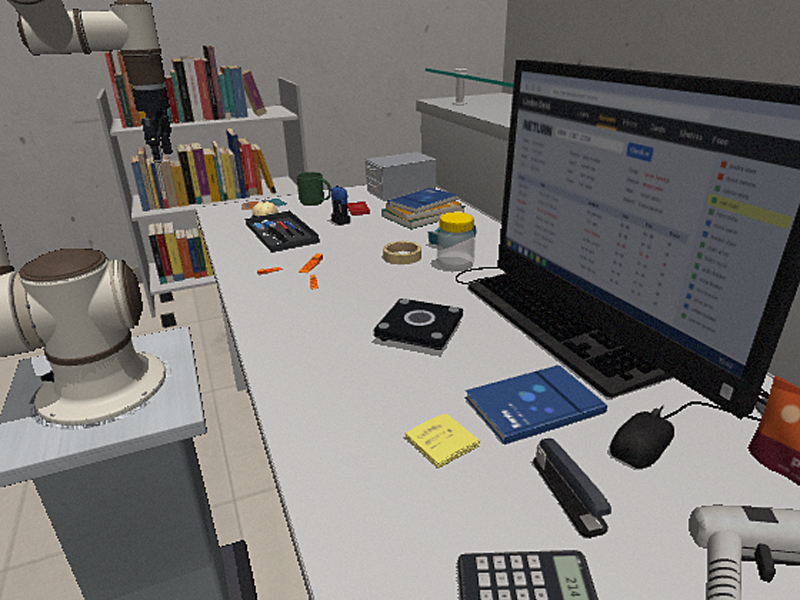

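The top view shows the detacher at about (437,273), turned by about 45°, with its caps at (436,236), (480,272), (438,311) and (399,272). The large wedge runs from (212,318) to (248,351). The side view agrees. Next I'll enlarge the wedge and the detacher.

```bash
cat > h.py <<'E'
import numpy as np
from bench import arm
from scipy.spatial.transform import Rotation as R
def ray(n,u,v,z):
    p=arm.camera_params(n);d=R.from_quat(p["orientation"]).apply(np.linalg.inv(p["K"])@[u,v,1.])
    c=p["position"];return c+d*(z-c[2])/d[2]
def proj(n,P):
    p=arm.camera_params(n);q=p["K"]@R.from_quat(p["orientation"]).inv().apply(np.array(P,float)-p["position"]);return q[:2]/q[2]
E
python3 - <<'E'
import cv2,numpy as np
im=cv2.imread("pics/top0.png")
a=cv2.resize(im[205:265,135:215],(800,600),interpolation=cv2.INTER_CUBIC)
b=cv2.resize(im[155:231,256:356],(800,608),interpolation=cv2.INTER_CUBIC)
c=np.vstack([cv2.resize(a,(400,300)),])
cv2.imwrite("pics/crop1.png",np.hstack([cv2.resize(a,(400,300)),cv2.resize(b,(400,304))[:300]]))
E
```

```text
(no output)
```

View pics/crop1.png

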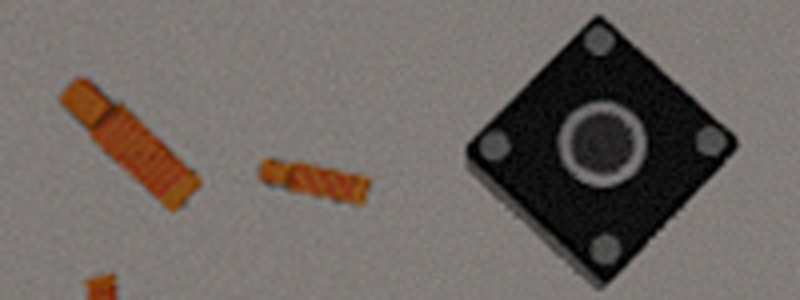

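The enlarged crop shows the wedge's tab at upper left and its thin edge at (188,197) in the crop. The caps are at (600,40), (710,141), (605,249) and (495,146).

```bash
python3 - <<'E'
from h import *
import cv2
np.set_printoptions(precision=1,suppress=True)
caps=[(600,40),(710,141),(605,249),(495,146)]
C=np.array([ray("top",256+(x-400)/4-.4,155+y/4-.4,34) for x,y in caps]);print(C,C.mean(0))
for i in range(4):print(np.linalg.norm(C[i]-C[(i+1)%4]),np.degrees(np.arctan2(*(C[(i+1)%4]-C[i])[1::-1])))
t=ray("top",135+188/5-.4,205+197/5-.4,0.5)
b=ray("top",135+72.5/5-.4,205+87.5/5-.4,14)
d=t-b;print("tip",t,"back",b,np.hypot(*d[:2]),np.degrees(np.arctan2(d[1],d[0])))
im=cv2.imread("pics/top0.png").astype(int)
m=((im[...,2]-im[...,0]>60)&(im[...,2]>100)).astype(np.uint8)
n,l,s,c=cv2.connectedComponentsWithStats(m)
for i in range(1,n):
    if s[i,4]>60 and 130<c[i][0]<220 and c[i][1]>200:
        v,u=np.nonzero(l==i);box=cv2.minAreaRect(np.c_[u,v].astype(np.float32));print(s[i],box)
        print([ray("top",*p,z)[:2] for p,z in zip(cv2.boxPoints(box),[5]*4)])
# side projections for cross-check
s=cv2.imread("pics/side0.png")
for P in list(C)+[t,b]:
    print(proj("side",P)); 
s2=cv2.resize(s[160:260,170:340],(800,471),interpolation=cv2.INTER_CUBIC)
k=800/170
for P in list(C)+[t,b]:
    q=(proj("side",P)-[170,160]+.5)*k;cv2.circle(s2,tuple(int(a) for a in q),2,(0,255,0),-1)
cv2.imwrite("pics/crop2.png",s2)
E
```

```text
[[ 632.5  -58.8   34. ]
 [ 559.3 -131.9   34. ]
 [ 485.8  -58.6   34. ]
 [ 558.3   14.6   34. ]] [559.  -58.7  34. ]
103.35849173147916 -135.0404695102243
103.7899417993471 135.1230797832669
103.06528464801606 45.25213529163415
104.31753564247137 -44.71596545372103
tip [421.3 313.1   0.5] back [481.4 375.8  14. ] 86.82374215319936 -133.741279049745
[153 226  22  21 193] ((163.66270446777344, 236.21853637695312), (22.711450576782227, 8.577715873718262), 43.02506637573242)
[array([456. , 368.3]), array([473.4, 352.9]), array([429.5, 304.6]), array([412.4, 320.1])]
[187 237  22   9 106] ((197.28848266601562, 240.55770874023438), (21.1805419921875, 5.295135974884033), 11.309932708740234)
[array([428.4, 272.7]), array([442.7, 270.4]), array([430.4, 212.5]), array([416.1, 215. ])]
[152 260   7  22 105] ((155.54953002929688, 270.49505615234375), (21.194292068481445, 5.373201370239258), 84.2894058227539)
[array([377.2, 365.8]), array([378.5, 351.2]), array([321.7, 342.6]), array([320.4, 357.1])]
[316.4 215.9]
[304.2 233.9]
[267.2 226.9]
[281.6 210. ]
[211. 190.]
[222.7 177. ]
```

View pics/crop2.png

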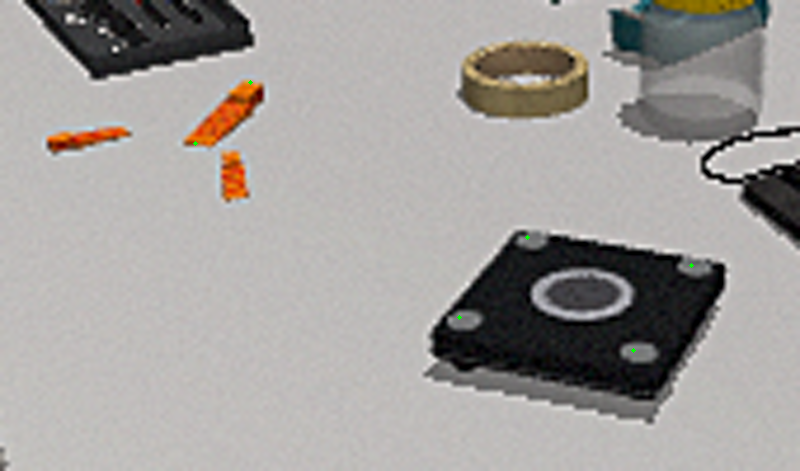

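The points measured from the top view land on the caps in the side view to about 1 px, and the cap spacing comes out at 104 mm. I'll start with the left cap, at about (558,14), with the fingers shut.

```bash
python3 -m handwheel '[{"x":0.133,"y":-0.2},{"x":0.133,"y":-0.2},{"x":0.133,"y":-0.2},{"x":0.133,"y":-0.2},{"x":0.133,"y":-0.2},{"x":0.133,"y":-0.2},{"x":0.133,"y":-0.2},{"x":0.133,"y":-0.2}]' -1
python3 -m handwheel '[{"x":0.128,"y":-0.19,"z":-0.1},{"x":0.128,"y":-0.19,"z":-0.1},{"x":0.128,"y":-0.19,"z":-0.1},{"x":0.128,"y":-0.19,"z":-0.1},{"x":0.128,"y":-0.19,"z":-0.1},{"x":0.128,"y":-0.19,"z":-0.1},{"x":0.128,"y":-0.19,"z":-0.1},{"z":-0.15}]'
python3 -c "
from bench import arm
print(arm.read_state()['joints'])"
```

```text
[ 1.55860280e+00  3.85498203e-01  6.80120438e-03 -4.45883183e-04
 -1.19399829e+00 -2.58591812e-01]invalid input at $[0]: expected keys x, y, z, ax, ay, az
invalid input at $[0]: expected keys x, y, z, ax, ay, az
```

```bash
python3 -m handwheel '[{"x":0.133,"y":-0.2,"z":0,"ax":0,"ay":0,"az":0},{"x":0.133,"y":-0.2,"z":0,"ax":0,"ay":0,"az":0},{"x":0.133,"y":-0.2,"z":0,"ax":0,"ay":0,"az":0},{"x":0.133,"y":-0.2,"z":0,"ax":0,"ay":0,"az":0},{"x":0.133,"y":-0.2,"z":0,"ax":0,"ay":0,"az":0},{"x":0.133,"y":-0.2,"z":0,"ax":0,"ay":0,"az":0},{"x":0.133,"y":-0.2,"z":0,"ax":0,"ay":0,"az":0},{"x":0.133,"y":-0.2,"z":0,"ax":0,"ay":0,"az":0}]' -1
python3 -c "
from bench import arm
print(arm.read_state()['joints'])"
```

```text
clock: 0.9
position: [380.4, 280.3, 231.2]
ee_rot: [0.991, -0.135, -0.0, 0.0]
contact_force: [1.1, 1.5, -0.7]
gripper_width: 0.3
grasp_force: 0.0
[ 9.79901479e-01  1.23011679e-01 -3.50350641e-01 -1.66092687e-04
 -1.09758569e+00  3.20644288e-01]
```

```bash
python3 -m handwheel '[{"x":0.127,"y":-0.19,"z":-0.1,"ax":0,"ay":0,"az":0},{"x":0.127,"y":-0.19,"z":-0.1,"ax":0,"ay":0,"az":0},{"x":0.127,"y":-0.19,"z":-0.1,"ax":0,"ay":0,"az":0},{"x":0.127,"y":-0.19,"z":-0.1,"ax":0,"ay":0,"az":0},{"x":0.127,"y":-0.19,"z":-0.1,"ax":0,"ay":0,"az":0},{"x":0.127,"y":-0.19,"z":-0.1,"ax":0,"ay":0,"az":0},{"x":0.127,"y":-0.19,"z":-0.1,"ax":0,"ay":0,"az":0},{"x":0,"y":0,"z":-0.2,"ax":0,"ay":0,"az":0}]'
python3 -c "
from bench import arm
print(arm.read_state()['joints'])"
```

```text
clock: 1.7
position: [562.4, 12.8, 52.1]
ee_rot: [0.991, -0.137, 0.004, -0.001]
contact_force: [0.4, 0.6, -0.4]
gripper_width: 0.0
grasp_force: 0.0
[ 0.31153527  0.47018869 -0.37180026  0.00212717 -0.72167911  0.98190231]
```

```bash
python3 -m handwheel '[{"x":0,"y":0,"z":-0.03,"ax":0,"ay":0,"az":0},{"x":0,"y":0,"z":-0.02,"ax":0,"ay":0,"az":0},{"x":0,"y":0,"z":-0.01,"ax":0,"ay":0,"az":0},{"x":0,"y":0,"z":-0.01,"ax":0,"ay":0,"az":0},{"x":0,"y":0,"z":-0.005,"ax":0,"ay":0,"az":0},{"x":0,"y":0,"z":-0.005,"ax":0,"ay":0,"az":0},{"x":0,"y":0,"z":0,"ax":0,"ay":0,"az":0},{"x":0,"y":0,"z":0,"ax":0,"ay":0,"az":0}]'
```

```text
clock: 2.5
position: [557.9, 16.4, 35.7]
ee_rot: [0.991, -0.135, 0.0, -0.0]
contact_force: [0.8, -0.5, -0.5]
gripper_width: -0.2
grasp_force: 0.0
```

```bash
python3 -m handwheel '[{"x":0,"y":0,"z":-0.005,"ax":0,"ay":0,"az":0},{"x":0,"y":0,"z":-0.005,"ax":0,"ay":0,"az":0},{"x":0,"y":0,"z":-0.0025,"ax":0,"ay":0,"az":0},{"x":0,"y":0,"z":-0.0025,"ax":0,"ay":0,"az":0},{"x":0,"y":0,"z":0,"ax":0,"ay":0,"az":0},{"x":0,"y":0,"z":0,"ax":0,"ay":0,"az":0},{"x":0,"y":0,"z":0,"ax":0,"ay":0,"az":0},{"x":0,"y":0,"z":0,"ax":0,"ay":0,"az":0}]'
```

```text
clock: 3.3
position: [557.9, 16.3, 33.6]
ee_rot: [0.991, -0.135, 0.0, 0.0]
contact_force: [-3.9, 1.3, 8.8]
gripper_width: 0.3
grasp_force: 4.2
```

Left cap: 8.8 N at z=33.6, so it stands firm. Next is the near cap.

```bash
python3 -m handwheel '[{"x":0,"y":0,"z":0.1,"ax":0,"ay":0,"az":0},{"x":-0.12,"y":-0.125,"z":0,"ax":0,"ay":0,"az":0},{"x":-0.12,"y":-0.125,"z":0,"ax":0,"ay":0,"az":0},{"x":-0.12,"y":-0.125,"z":0,"ax":0,"ay":0,"az":0},{"x":0,"y":0,"z":-0.03,"ax":0,"ay":0,"az":0},{"x":0,"y":0,"z":-0.03,"ax":0,"ay":0,"az":0},{"x":0,"y":0,"z":-0.02,"ax":0,"ay":0,"az":0},{"x":0,"y":0,"z":0,"ax":0,"ay":0,"az":0}]'
python3 -m handwheel '[{"x":0,"y":0,"z":-0.005,"ax":0,"ay":0,"az":0},{"x":0,"y":0,"z":-0.005,"ax":0,"ay":0,"az":0},{"x":0,"y":0,"z":-0.005,"ax":0,"ay":0,"az":0},{"x":0,"y":0,"z":-0.0025,"ax":0,"ay":0,"az":0},{"x":0,"y":0,"z":-0.0025,"ax":0,"ay":0,"az":0},{"x":0,"y":0,"z":0,"ax":0,"ay":0,"az":0},{"x":0,"y":0,"z":0,"ax":0,"ay":0,"az":0},{"x":0,"y":0,"z":0,"ax":0,"ay":0,"az":0}]'
```

```text
clock: 4.1
position: [486.2, -58.3, 35.5]
ee_rot: [0.991, -0.135, -0.001, 0.0]
contact_force: [-0.1, -0.2, -0.1]
gripper_width: 0.1
grasp_force: 0.0
clock: 4.9
position: [486.2, -58.5, 33.6]
ee_rot: [0.991, -0.135, 0.001, -0.0]
contact_force: [-1.6, 1.6, 10.0]
gripper_width: 0.1
grasp_force: 4.5
```

The near cap is also firm, at 10 N. Next is the right cap.

```bash
python3 -m handwheel '[{"x":0,"y":0,"z":0.1,"ax":0,"ay":0,"az":0},{"x":0.123,"y":-0.123,"z":0,"ax":0,"ay":0,"az":0},{"x":0.123,"y":-0.123,"z":0,"ax":0,"ay":0,"az":0},{"x":0.123,"y":-0.123,"z":0,"ax":0,"ay":0,"az":0},{"x":0,"y":0,"z":-0.03,"ax":0,"ay":0,"az":0},{"x":0,"y":0,"z":-0.03,"ax":0,"ay":0,"az":0},{"x":0,"y":0,"z":-0.02,"ax":0,"ay":0,"az":0},{"x":0,"y":0,"z":0,"ax":0,"ay":0,"az":0}]'
python3 -m handwheel '[{"x":0,"y":0,"z":-0.005,"ax":0,"ay":0,"az":0},{"x":0,"y":0,"z":-0.005,"ax":0,"ay":0,"az":0},{"x":0,"y":0,"z":-0.005,"ax":0,"ay":0,"az":0},{"x":0,"y":0,"z":-0.0025,"ax":0,"ay":0,"az":0},{"x":0,"y":0,"z":-0.0025,"ax":0,"ay":0,"az":0},{"x":0,"y":0,"z":0,"ax":0,"ay":0,"az":0},{"x":0,"y":0,"z":0,"ax":0,"ay":0,"az":0},{"x":0,"y":0,"z":0,"ax":0,"ay":0,"az":0}]'
```

```text
clock: 5.7
position: [558.2, -132.0, 35.4]
ee_rot: [0.991, -0.135, -0.001, 0.0]
contact_force: [0.4, 0.8, 0.6]
gripper_width: -0.2
grasp_force: 0.0
clock: 6.5
position: [559.7, -132.7, 32.6]
ee_rot: [0.991, -0.135, 0.0, 0.0]
contact_force: [-0.2, -0.0, 5.1]
gripper_width: 0.0
grasp_force: 2.2
```

The right cap is giving. I'll push it on down to the desk.

```bash
python3 -m handwheel '[{"x":0,"y":0,"z":-0.005,"ax":0,"ay":0,"az":0},{"x":0,"y":0,"z":-0.0025,"ax":0,"ay":0,"az":0},{"x":0,"y":0,"z":-0.0025,"ax":0,"ay":0,"az":0},{"x":0,"y":0,"z":0,"ax":0,"ay":0,"az":0},{"x":0,"y":0,"z":0,"ax":0,"ay":0,"az":0},{"x":0,"y":0,"z":0,"ax":0,"ay":0,"az":0},{"x":0,"y":0,"z":0,"ax":0,"ay":0,"az":0},{"x":0,"y":0,"z":0,"ax":0,"ay":0,"az":0}]'
```

```text
clock: 7.3
position: [559.7, -133.4, 30.7]
ee_rot: [0.991, -0.135, 0.0, 0.0]
contact_force: [-1.4, -2.8, 5.7]
gripper_width: -0.1
grasp_force: 2.7
```

```bash
python3 -m handwheel '[{"x":0,"y":0,"z":-0.0025,"ax":0,"ay":0,"az":0},{"x":0,"y":0,"z":-0.0025,"ax":0,"ay":0,"az":0},{"x":0,"y":0,"z":-0.0025,"ax":0,"ay":0,"az":0},{"x":0,"y":0,"z":0,"ax":0,"ay":0,"az":0},{"x":0,"y":0,"z":0,"ax":0,"ay":0,"az":0},{"x":0,"y":0,"z":0,"ax":0,"ay":0,"az":0},{"x":0,"y":0,"z":0,"ax":0,"ay":0,"az":0},{"x":0,"y":0,"z":0,"ax":0,"ay":0,"az":0}]'
```

```text
clock: 8.1
position: [559.8, -133.6, 30.0]
ee_rot: [0.991, -0.135, 0.0, 0.001]
contact_force: [-3.1, -3.5, 8.8]
gripper_width: -0.1
grasp_force: 4.9
```

```bash
python3 -m handwheel '[{"x":0,"y":0,"z":-0.0025,"ax":0,"ay":0,"az":0},{"x":0,"y":0,"z":0,"ax":0,"ay":0,"az":0},{"x":0,"y":0,"z":0,"ax":0,"ay":0,"az":0},{"x":0,"y":0,"z":0,"ax":0,"ay":0,"az":0},{"x":0,"y":0,"z":0,"ax":0,"ay":0,"az":0},{"x":0,"y":0,"z":0,"ax":0,"ay":0,"az":0},{"x":0,"y":0,"z":0,"ax":0,"ay":0,"az":0},{"x":0,"y":0,"z":0,"ax":0,"ay":0,"az":0}]'
```

```text
clock: 8.9
position: [559.8, -133.6, 29.9]
ee_rot: [0.991, -0.135, 0.0, 0.001]
contact_force: [-3.6, -2.5, 12.3]
gripper_width: 0.1
grasp_force: 6.0
```

The right cap bottomed out at z=29.9 with 12 N, so that corner gives and its gap is about 3.6 mm. Now I'll fetch the wedge, with its tab at about (473,368) and its heading at about −133°.

```bash
python3 -m handwheel '[{"x":0,"y":0,"z":0.2,"ax":0,"ay":0,"az":0},{"x":0,"y":0,"z":0.25,"ax":0,"ay":0,"az":0},{"x":-0.039,"y":0.225,"z":0,"ax":0,"ay":0,"az":0.08},{"x":-0.039,"y":0.225,"z":0,"ax":0,"ay":0,"az":0.08},{"x":-0.039,"y":0.225,"z":0,"ax":0,"ay":0,"az":0.08},{"x":-0.039,"y":0.225,"z":0,"ax":0,"ay":0,"az":0.08},{"x":-0.039,"y":0.225,"z":0,"ax":0,"ay":0,"az":0.08},{"x":-0.039,"y":0.225,"z":0,"ax":0,"ay":0,"az":0.08}]' 0.1
python3 -m handwheel '[{"x":-0.039,"y":0.225,"z":0,"ax":0,"ay":0,"az":0.08},{"x":-0.039,"y":0.225,"z":0,"ax":0,"ay":0,"az":0.08},{"x":-0.039,"y":0.225,"z":0,"ax":0,"ay":0,"az":0.054},{"x":-0.039,"y":0.225,"z":0,"ax":0,"ay":0,"az":0},{"x":-0.039,"y":0.225,"z":0,"ax":0,"ay":0,"az":0},{"x":-0.002,"y":0.032,"z":-0.1,"ax":0,"ay":0,"az":0},{"x":0,"y":0,"z":-0.1,"ax":0,"ay":0,"az":0},{"x":0,"y":0,"z":-0.1,"ax":0,"ay":0,"az":0}]'
python3 - <<'E'
from h import *
import cv2
s=arm.read_state();print(s['joints'],s['position'],R.from_quat(s['ee_rot']).as_matrix()[:2,0])
im=cv2.cvtColor(arm.get_image("side"),cv2.COLOR_RGB2BGR);cv2.imwrite("pics/side1.png",im)
cv2.imwrite("pics/c3.png",cv2.resize(im[110:230,140:300],(800,600),interpolation=cv2.INTER_CUBIC))
E
```

```text
clock: 9.7
position: [512.0, 139.2, 117.7]
ee_rot: [0.97, 0.242, -0.0, -0.0]
contact_force: [1.3, 0.5, 0.3]
gripper_width: 47.2
grasp_force: 0.0
clock: 10.5
position: [472.7, 369.5, 56.6]
ee_rot: [0.917, 0.399, -0.0, -0.0]
contact_force: [0.7, 0.0, -0.3]
gripper_width: 47.0
grasp_force: 0.0
[ 9.32759114e-01  5.17120028e-01 -2.64784262e-01 -7.26957384e-04
 -7.89272831e-01  1.45867203e+00] [472.73158681 369.50248826  56.64127684] [0.68213137 0.73122952]
```

View pics/c3.png

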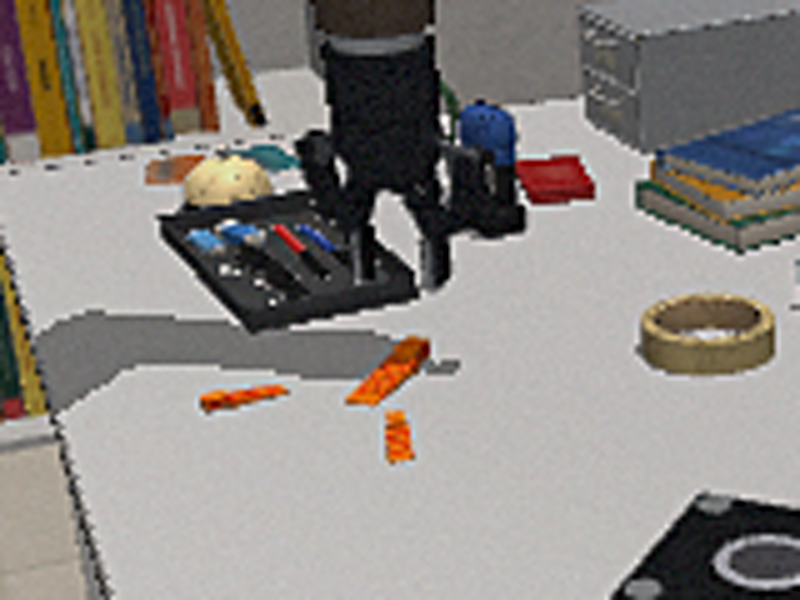

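The open fingers stand above the wedge's tab, at crop (395,270), and straddle it. I'll descend, then grip.

```bash
python3 -m handwheel '[{"x":0,"y":0,"z":-0.1,"ax":0,"ay":0,"az":0},{"x":0,"y":0,"z":-0.09,"ax":0,"ay":0,"az":0},{"x":0,"y":0,"z":-0.05,"ax":0,"ay":0,"az":0},{"x":0,"y":0,"z":-0.02,"ax":0,"ay":0,"az":0},{"x":0,"y":0,"z":-0.01,"ax":0,"ay":0,"az":0},{"x":0,"y":0,"z":0,"ax":0,"ay":0,"az":0},{"x":0,"y":0,"z":0,"ax":0,"ay":0,"az":0},{"x":0,"y":0,"z":0,"ax":0,"ay":0,"az":0}]'
```

```text
clock: 11.35
position: [473.6, 369.2, 5.1]
ee_rot: [0.917, 0.398, 0.001, -0.0]
contact_force: [-0.1, 1.1, 0.7]
gripper_width: 47.0
grasp_force: 0.0
```

```bash
python3 -m handwheel '[{"x":0,"y":0,"z":0,"ax":0,"ay":0,"az":0},{"x":0,"y":0,"z":0,"ax":0,"ay":0,"az":0},{"x":0,"y":0,"z":0,"ax":0,"ay":0,"az":0},{"x":0,"y":0,"z":0,"ax":0,"ay":0,"az":0},{"x":0,"y":0,"z":0,"ax":0,"ay":0,"az":0},{"x":0,"y":0,"z":0,"ax":0,"ay":0,"az":0},{"x":0,"y":0,"z":0,"ax":0,"ay":0,"az":0},{"x":0,"y":0,"z":0,"ax":0,"ay":0,"az":0}]' -1
```

```text
clock: 12.15
position: [473.6, 369.1, 4.9]
ee_rot: [0.917, 0.398, 0.0, -0.0]
contact_force: [-0.9, -1.2, 4.4]
gripper_width: 15.9
grasp_force: 61.1
```

It's gripped: opening 15.9 mm, 61 N on the pads. I'll lift it and carry it to the right corner, turning by −162° so that it heads at 65°.

```bash
python3 -m handwheel '[{"x":0,"y":0,"z":0.2,"ax":0,"ay":0,"az":0},{"x":0,"y":0,"z":0.2,"ax":0,"ay":0,"az":0},{"x":0.0107,"y":-0.1486,"z":0,"ax":0,"ay":0,"az":-0.09},{"x":0.0107,"y":-0.1486,"z":0,"ax":0,"ay":0,"az":-0.09},{"x":0.0107,"y":-0.1486,"z":0,"ax":0,"ay":0,"az":-0.09},{"x":0.0107,"y":-0.1486,"z":0,"ax":0,"ay":0,"az":-0.09},{"x":0.0107,"y":-0.1486,"z":0,"ax":0,"ay":0,"az":-0.09},{"x":0.0107,"y":-0.1486,"z":0,"ax":0,"ay":0,"az":-0.09}]'
python3 -m handwheel '[{"x":0.0107,"y":-0.1486,"z":0,"ax":0,"ay":0,"az":-0.09},{"x":0.0107,"y":-0.1486,"z":0,"ax":0,"ay":0,"az":-0.09},{"x":0.0107,"y":-0.1486,"z":0,"ax":0,"ay":0,"az":-0.09},{"x":0.0107,"y":-0.1486,"z":0,"ax":0,"ay":0,"az":-0.09},{"x":0.0107,"y":-0.1486,"z":0,"ax":0,"ay":0,"az":-0.09},{"x":0.0107,"y":-0.1486,"z":0,"ax":0,"ay":0,"az":-0.09},{"x":0.0107,"y":-0.1486,"z":0,"ax":0,"ay":0,"az":-0.09},{"x":0.0107,"y":-0.1486,"z":0,"ax":0,"ay":0,"az":-0.09}]'
python3 -m handwheel '[{"x":0.0107,"y":-0.1486,"z":0,"ax":0,"ay":0,"az":-0.09},{"x":0.0107,"y":-0.1486,"z":0,"ax":0,"ay":0,"az":-0.09},{"x":0.0107,"y":-0.1486,"z":0,"ax":0,"ay":0,"az":-0.09},{"x":0.0107,"y":-0.1486,"z":0,"ax":0,"ay":0,"az":-0.09},{"x":0.0107,"y":-0.1486,"z":0,"ax":0,"ay":0,"az":-0.09},{"x":0.0107,"y":-0.1486,"z":0,"ax":0,"ay":0,"az":-0.09},{"x":0,"y":0,"z":-0.1,"ax":0,"ay":0,"az":0},{"x":0,"y":0,"z":-0.1,"ax":0,"ay":0,"az":0}]'
python3 - <<'E'
from h import *
import cv2
s=arm.read_state();print(s['joints'],s['position'],s['gripper_width'],s['contact_force'],R.from_quat(s['ee_rot']).as_matrix()[:2,0])
for n,(r,c) in {"top":(160,270),"side":(140,220)}.items():
    im=cv2.cvtColor(arm.get_image(n),cv2.COLOR_RGB2BGR);cv2.imwrite(f"pics/{n}2.png",im)
    x=cv2.resize(im[r:r+120,c:c+160],(800,600),interpolation=cv2.INTER_CUBIC)
    cv2.imwrite(f"pics/{n}2c.png",x)
a,b=[cv2.resize(cv2.imread(f"pics/{n}2c.png"),(400,300),interpolation=cv2.INTER_AREA) for n in("top","side")]
cv2.imwrite("pics/both2.png",np.hstack([a,b]))
E
```

```text
clock: 12.95
position: [485.7, 189.1, 83.7]
ee_rot: [1.0, -0.017, -0.0, 0.0]
contact_force: [-0.7, 0.9, 0.4]
gripper_width: 16.3
grasp_force: 60.5
clock: 13.75
position: [502.8, -48.5, 83.8]
ee_rot: [0.835, -0.551, -0.0, 0.0]
contact_force: [0.3, -0.3, -1.0]
gripper_width: 16.0
grasp_force: 60.5
clock: 14.55
position: [516.0, -226.6, 43.6]
ee_rot: [-0.536, 0.844, -0.0, 0.0]
contact_force: [0.8, -0.0, -1.5]
gripper_width: 16.0
grasp_force: 60.4
[-1.26510640e-01  4.86282852e-01 -3.70249737e-01 -5.97528491e-04
 -7.13498984e-01 -3.12930100e-01] [ 515.99530238 -226.59939134   43.55032734] 16.02330638328196 [ 0.75629551 -0.04447969 -1.52003838] [-0.42584184 -0.90479741]
```

View pics/both2.png

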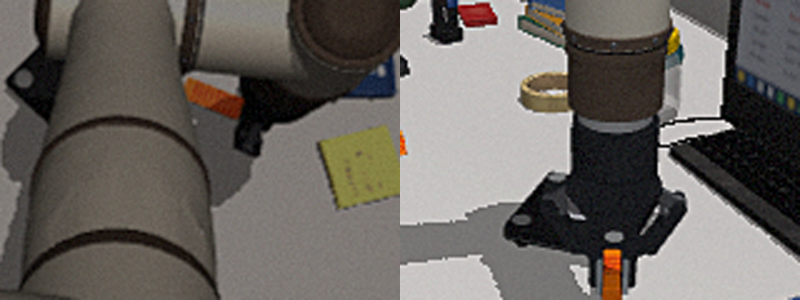

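The wedge is held and the arm hides much of the top view. I'll look lower in the side view to measure the wedge in the grip.

```bash
python3 - <<'E'
from h import *
import cv2
im=cv2.imread("pics/side2.png");cv2.imwrite("pics/c5.png",cv2.resize(im[215:305,255:375],(800,600),interpolation=cv2.INTER_CUBIC))
E
```

```text
(no output)
```

View pics/c5.png

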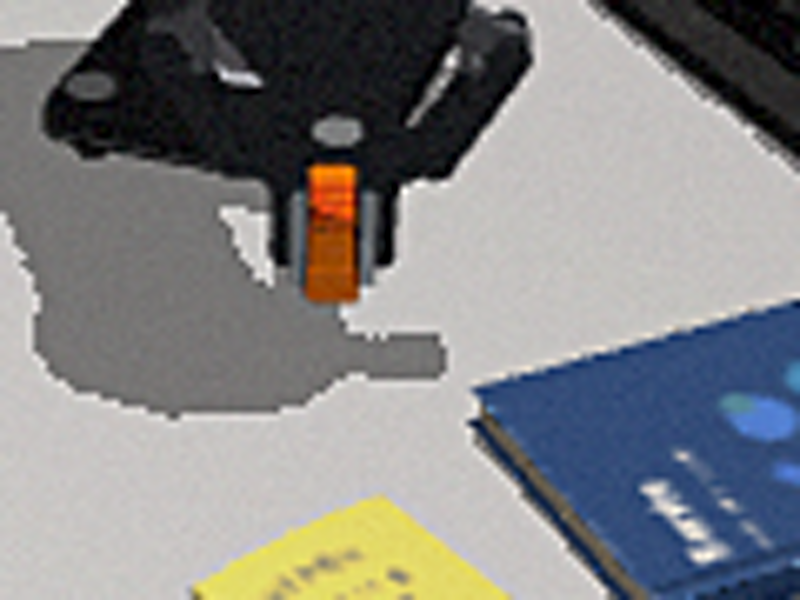

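In the side crop, the wedge's rear bottom edge is at (332,302). The book corner at (475,395) is clear of the gripper.

```bash
python3 - <<'E'
from h import *
P=ray("side",304.4,259.9,38.7);print(P)
u=np.array([np.cos(np.radians(64.9)),np.sin(np.radians(64.9))])
t=np.array([516.,-226.6]);d=P[:2]-t;print("along",d@u,"expected -13; lateral",d@[-u[1],u[0]])
print(ray("side",255+475/6.667,215+395/6.667,14))
for u_,v_ in [(464,319),(638,352),(530,240),(694,266)]: print(ray("side",170+u_/4.706-.4,160+v_/4.706-.4,34))
E
```

```text
[ 506.00649911 -242.49312754   38.7       ]
along -18.63155773141522 expected -13; lateral 2.307947072144462
[ 542.04651782 -281.46757606   14.        ]
[487.25012306 -62.21573148  34.        ]
[ 560.48207326 -135.08531799   34.        ]
[558.68702539  10.63537658  34.        ]
[633.57798273 -60.52567999  34.        ]
```

```bash
python3 -m handwheel '[{"x":0,"y":0,"z":-0.08,"ax":0,"ay":0,"az":0},{"x":0,"y":0,"z":-0.06,"ax":0,"ay":0,"az":0},{"x":0,"y":0,"z":-0.03,"ax":0,"ay":0,"az":0},{"x":0,"y":0,"z":-0.02,"ax":0,"ay":0,"az":0},{"x":0,"y":0,"z":-0.0075,"ax":0,"ay":0,"az":0},{"x":0,"y":0,"z":0,"ax":0,"ay":0,"az":0},{"x":0,"y":0,"z":0,"ax":0,"ay":0,"az":0},{"x":0,"y":0,"z":0,"ax":0,"ay":0,"az":0}]'
```

```text
clock: 15.45
position: [516.4, -225.6, 5.2]
ee_rot: [-0.537, 0.844, -0.0, 0.0]
contact_force: [-0.4, -0.4, -0.4]
gripper_width: 15.9
grasp_force: 60.5
```

```bash
python3 -m handwheel '[{"x":0.0141,"y":0.0302,"z":0,"ax":0,"ay":0,"az":0},{"x":0.0141,"y":0.0302,"z":0,"ax":0,"ay":0,"az":0},{"x":0.0141,"y":0.0302,"z":0,"ax":0,"ay":0,"az":0},{"x":0.0141,"y":0.0302,"z":0,"ax":0,"ay":0,"az":0},{"x":0.0141,"y":0.0302,"z":0,"ax":0,"ay":0,"az":0},{"x":0.0141,"y":0.0302,"z":0,"ax":0,"ay":0,"az":0},{"x":0,"y":0,"z":0,"ax":0,"ay":0,"az":0},{"x":0,"y":0,"z":0,"ax":0,"ay":0,"az":0}]'
python3 -m handwheel '[{"x":0.0042,"y":0.0091,"z":0,"ax":0,"ay":0,"az":0},{"x":0.0042,"y":0.0091,"z":0,"ax":0,"ay":0,"az":0},{"x":0.0042,"y":0.0091,"z":0,"ax":0,"ay":0,"az":0},{"x":0,"y":0,"z":0,"ax":0,"ay":0,"az":0},{"x":0,"y":0,"z":0,"ax":0,"ay":0,"az":0},{"x":0,"y":0,"z":0,"ax":0,"ay":0,"az":0},{"x":0,"y":0,"z":0,"ax":0,"ay":0,"az":0},{"x":0,"y":0,"z":0,"ax":0,"ay":0,"az":0}]'
```

```text
clock: 16.25
position: [533.6, -189.0, 5.0]
ee_rot: [-0.537, 0.844, -0.0, 0.0]
contact_force: [0.8, 0.0, 0.4]
gripper_width: 16.0
grasp_force: 60.6
clock: 17.05
position: [535.7, -183.9, 4.9]
ee_rot: [-0.537, 0.844, -0.0, 0.0]
contact_force: [-0.2, 0.7, 3.7]
gripper_width: 16.2
grasp_force: 60.9
```

```bash
python3 -m handwheel '[{"x":0.0042,"y":0.0091,"z":0.001,"ax":0,"ay":0,"az":0},{"x":0,"y":0,"z":0,"ax":0,"ay":0,"az":0},{"x":0,"y":0,"z":0,"ax":0,"ay":0,"az":0},{"x":0,"y":0,"z":0,"ax":0,"ay":0,"az":0},{"x":0,"y":0,"z":0,"ax":0,"ay":0,"az":0},{"x":0,"y":0,"z":0,"ax":0,"ay":0,"az":0},{"x":0,"y":0,"z":0,"ax":0,"ay":0,"az":0},{"x":0,"y":0,"z":0,"ax":0,"ay":0,"az":0}]'
python3 -m handwheel '[{"x":0.0042,"y":0.0091,"z":0,"ax":0,"ay":0,"az":0},{"x":0,"y":0,"z":0,"ax":0,"ay":0,"az":0},{"x":0,"y":0,"z":0,"ax":0,"ay":0,"az":0},{"x":0,"y":0,"z":0,"ax":0,"ay":0,"az":0},{"x":0,"y":0,"z":0,"ax":0,"ay":0,"az":0},{"x":0,"y":0,"z":0,"ax":0,"ay":0,"az":0},{"x":0,"y":0,"z":0,"ax":0,"ay":0,"az":0},{"x":0,"y":0,"z":0,"ax":0,"ay":0,"az":0}]'
```

```text
clock: 17.85
position: [536.5, -182.0, 5.0]
ee_rot: [-0.537, 0.844, 0.0, 0.0]
contact_force: [0.2, 1.0, 1.9]
gripper_width: 15.6
grasp_force: 60.7
clock: 18.65
position: [537.3, -180.2, 4.9]
ee_rot: [-0.537, 0.844, 0.0, -0.0]
contact_force: [0.4, 0.5, 0.9]
gripper_width: 16.0
grasp_force: 60.6
```

```bash
python3 -m handwheel '[{"x":0.0042,"y":0.0091,"z":0,"ax":0,"ay":0,"az":0},{"x":0,"y":0,"z":0,"ax":0,"ay":0,"az":0},{"x":0,"y":0,"z":0,"ax":0,"ay":0,"az":0},{"x":0,"y":0,"z":0,"ax":0,"ay":0,"az":0},{"x":0,"y":0,"z":0,"ax":0,"ay":0,"az":0},{"x":0,"y":0,"z":0,"ax":0,"ay":0,"az":0},{"x":0,"y":0,"z":0,"ax":0,"ay":0,"az":0},{"x":0,"y":0,"z":0,"ax":0,"ay":0,"az":0}]'
python3 -m handwheel '[{"x":0.0042,"y":0.0091,"z":0,"ax":0,"ay":0,"az":0},{"x":0,"y":0,"z":0,"ax":0,"ay":0,"az":0},{"x":0,"y":0,"z":0,"ax":0,"ay":0,"az":0},{"x":0,"y":0,"z":0,"ax":0,"ay":0,"az":0},{"x":0,"y":0,"z":0,"ax":0,"ay":0,"az":0},{"x":0,"y":0,"z":0,"ax":0,"ay":0,"az":0},{"x":0,"y":0,"z":0,"ax":0,"ay":0,"az":0},{"x":0,"y":0,"z":0,"ax":0,"ay":0,"az":0}]'
```

```text
clock: 19.45
position: [538.1, -178.5, 5.0]
ee_rot: [-0.537, 0.844, 0.0, -0.0]
contact_force: [-0.4, -0.3, -0.4]
gripper_width: 16.0
grasp_force: 60.5
clock: 20.25
position: [539.0, -176.6, 5.0]
ee_rot: [-0.537, 0.844, 0.0, -0.0]
contact_force: [-0.3, 0.6, -0.7]
gripper_width: 15.9
grasp_force: 60.5
```

```bash
python3 -m handwheel '[{"x":0.0032,"y":0.0068,"z":0,"ax":0,"ay":0,"az":0},{"x":0,"y":0,"z":0,"ax":0,"ay":0,"az":0},{"x":0,"y":0,"z":0,"ax":0,"ay":0,"az":0},{"x":0,"y":0,"z":0,"ax":0,"ay":0,"az":0},{"x":0,"y":0,"z":0,"ax":0,"ay":0,"az":0},{"x":0,"y":0,"z":0,"ax":0,"ay":0,"az":0},{"x":0,"y":0,"z":0,"ax":0,"ay":0,"az":0},{"x":0,"y":0,"z":0,"ax":0,"ay":0,"az":0}]'
python3 -m handwheel '[{"x":0.0032,"y":0.0068,"z":0,"ax":0,"ay":0,"az":0},{"x":0,"y":0,"z":0,"ax":0,"ay":0,"az":0},{"x":0,"y":0,"z":0,"ax":0,"ay":0,"az":0},{"x":0,"y":0,"z":0,"ax":0,"ay":0,"az":0},{"x":0,"y":0,"z":0,"ax":0,"ay":0,"az":0},{"x":0,"y":0,"z":0,"ax":0,"ay":0,"az":0},{"x":0,"y":0,"z":0,"ax":0,"ay":0,"az":0},{"x":0,"y":0,"z":0,"ax":0,"ay":0,"az":0}]'
```

```text
clock: 21.05
position: [539.6, -175.3, 5.0]
ee_rot: [-0.537, 0.844, 0.0, -0.0]
contact_force: [-0.1, -0.0, -0.8]
gripper_width: 16.0
grasp_force: 60.5
clock: 21.85
position: [540.2, -173.9, 5.0]
ee_rot: [-0.537, 0.844, 0.0, -0.0]
contact_force: [0.1, 0.3, 0.1]
gripper_width: 16.2
grasp_force: 60.4
```

```bash
python3 -m handwheel '[{"x":0.0032,"y":0.0068,"z":0,"ax":0,"ay":0,"az":0},{"x":0,"y":0,"z":0,"ax":0,"ay":0,"az":0},{"x":0,"y":0,"z":0,"ax":0,"ay":0,"az":0},{"x":0,"y":0,"z":0,"ax":0,"ay":0,"az":0},{"x":0,"y":0,"z":0,"ax":0,"ay":0,"az":0},{"x":0,"y":0,"z":0,"ax":0,"ay":0,"az":0},{"x":0,"y":0,"z":0,"ax":0,"ay":0,"az":0},{"x":0,"y":0,"z":0,"ax":0,"ay":0,"az":0}]'
python3 -m handwheel '[{"x":0.0032,"y":0.0068,"z":0,"ax":0,"ay":0,"az":0},{"x":0,"y":0,"z":0,"ax":0,"ay":0,"az":0},{"x":0,"y":0,"z":0,"ax":0,"ay":0,"az":0},{"x":0,"y":0,"z":0,"ax":0,"ay":0,"az":0},{"x":0,"y":0,"z":0,"ax":0,"ay":0,"az":0},{"x":0,"y":0,"z":0,"ax":0,"ay":0,"az":0},{"x":0,"y":0,"z":0,"ax":0,"ay":0,"az":0},{"x":0,"y":0,"z":0,"ax":0,"ay":0,"az":0}]'
```

```text
clock: 22.65
position: [540.8, -172.5, 5.0]
ee_rot: [-0.537, 0.844, 0.0, -0.0]
contact_force: [0.2, -0.1, -0.6]
gripper_width: 15.5
grasp_force: 60.4
clock: 23.45
position: [541.5, -171.1, 5.0]
ee_rot: [-0.537, 0.844, 0.0, 0.0]
contact_force: [-0.5, 0.6, -0.8]
gripper_width: 15.8
grasp_force: 60.4
```

```bash
python3 -m handwheel '[{"x":0.0032,"y":0.0068,"z":0,"ax":0,"ay":0,"az":0},{"x":0,"y":0,"z":0,"ax":0,"ay":0,"az":0},{"x":0,"y":0,"z":0,"ax":0,"ay":0,"az":0},{"x":0,"y":0,"z":0,"ax":0,"ay":0,"az":0},{"x":0,"y":0,"z":0,"ax":0,"ay":0,"az":0},{"x":0,"y":0,"z":0,"ax":0,"ay":0,"az":0},{"x":0,"y":0,"z":0,"ax":0,"ay":0,"az":0},{"x":0,"y":0,"z":0,"ax":0,"ay":0,"az":0}]'
python3 -m handwheel '[{"x":0.0032,"y":0.0068,"z":0,"ax":0,"ay":0,"az":0},{"x":0,"y":0,"z":0,"ax":0,"ay":0,"az":0},{"x":0,"y":0,"z":0,"ax":0,"ay":0,"az":0},{"x":0,"y":0,"z":0,"ax":0,"ay":0,"az":0},{"x":0,"y":0,"z":0,"ax":0,"ay":0,"az":0},{"x":0,"y":0,"z":0,"ax":0,"ay":0,"az":0},{"x":0,"y":0,"z":0,"ax":0,"ay":0,"az":0},{"x":0,"y":0,"z":0,"ax":0,"ay":0,"az":0}]'
python3 - <<'E'
from h import *
import cv2
im=cv2.cvtColor(arm.get_image("side"),cv2.COLOR_RGB2BGR);cv2.imwrite("pics/side3.png",im)
cv2.imwrite("pics/c6.png",cv2.resize(im[195:285,255:375],(800,600),interpolation=cv2.INTER_CUBIC))
E
```

```text
clock: 24.25
position: [542.1, -169.8, 5.0]
ee_rot: [-0.537, 0.844, 0.0, -0.0]
contact_force: [-0.1, -0.9, -1.7]
gripper_width: 15.8
grasp_force: 60.3
clock: 25.05
position: [542.8, -168.4, 5.0]
ee_rot: [-0.537, 0.844, -0.0, 0.0]
contact_force: [-0.4, -0.9, -2.8]
gripper_width: 15.7
grasp_force: 60.3
```

View pics/c6.png

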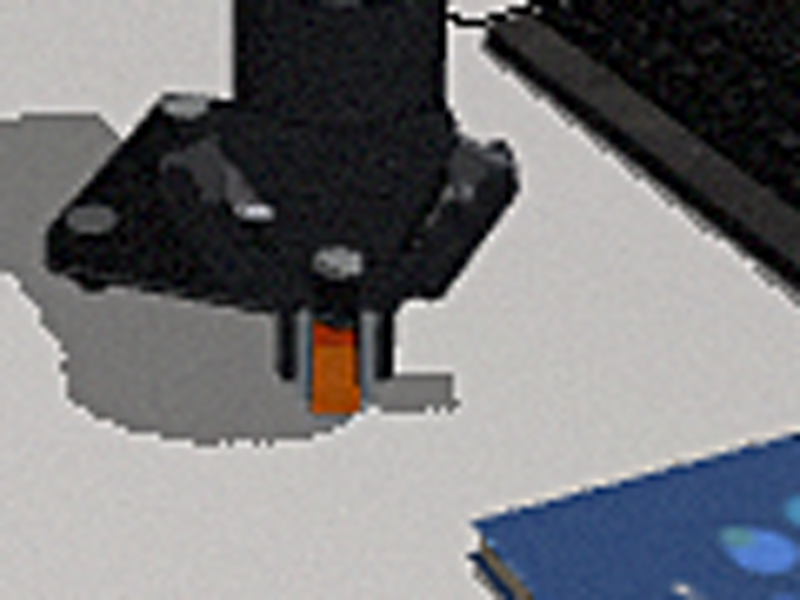

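The side view shows the wedge under the right corner, with its rear bottom edge at crop (335,412). A light downward load shows the foot has just been met. I'll lower the wedge fully onto the desk and carry on in 1 mm steps.

```bash
python3 -m handwheel '[{"x":0,"y":0,"z":-0.001,"ax":0,"ay":0,"az":0},{"x":0.0021,"y":0.0045,"z":0,"ax":0,"ay":0,"az":0},{"x":0,"y":0,"z":0,"ax":0,"ay":0,"az":0},{"x":0,"y":0,"z":0,"ax":0,"ay":0,"az":0},{"x":0,"y":0,"z":0,"ax":0,"ay":0,"az":0},{"x":0,"y":0,"z":0,"ax":0,"ay":0,"az":0},{"x":0,"y":0,"z":0,"ax":0,"ay":0,"az":0},{"x":0,"y":0,"z":0,"ax":0,"ay":0,"az":0}]'
python3 -m handwheel '[{"x":0.0021,"y":0.0045,"z":0,"ax":0,"ay":0,"az":0},{"x":0,"y":0,"z":0,"ax":0,"ay":0,"az":0},{"x":0,"y":0,"z":0,"ax":0,"ay":0,"az":0},{"x":0,"y":0,"z":0,"ax":0,"ay":0,"az":0},{"x":0,"y":0,"z":0,"ax":0,"ay":0,"az":0},{"x":0,"y":0,"z":0,"ax":0,"ay":0,"az":0},{"x":0,"y":0,"z":0,"ax":0,"ay":0,"az":0},{"x":0,"y":0,"z":0,"ax":0,"ay":0,"az":0}]'
```

```text
clock: 25.9
position: [543.3, -167.6, 5.0]
ee_rot: [-0.537, 0.844, -0.0, 0.0]
contact_force: [-1.1, -0.7, 1.2]
gripper_width: 16.2
grasp_force: 60.6
clock: 26.7
position: [543.7, -166.7, 4.9]
ee_rot: [-0.537, 0.844, -0.0, 0.0]
contact_force: [-0.8, -4.0, 2.5]
gripper_width: 16.3
grasp_force: 60.8
```

```bash
python3 -m handwheel '[{"x":0.0011,"y":0.0023,"z":0,"ax":0,"ay":0,"az":0},{"x":0,"y":0,"z":0,"ax":0,"ay":0,"az":0},{"x":0,"y":0,"z":0,"ax":0,"ay":0,"az":0},{"x":0,"y":0,"z":0,"ax":0,"ay":0,"az":0},{"x":0,"y":0,"z":0,"ax":0,"ay":0,"az":0},{"x":0,"y":0,"z":0,"ax":0,"ay":0,"az":0},{"x":0,"y":0,"z":0,"ax":0,"ay":0,"az":0},{"x":0,"y":0,"z":0,"ax":0,"ay":0,"az":0}]'
```

```text
clock: 27.5
position: [544.0, -166.2, 4.9]
ee_rot: [-0.537, 0.844, -0.0, 0.0]
contact_force: [-2.0, -4.4, 3.2]
gripper_width: 16.0
grasp_force: 60.9
```

The push has levelled off at about 4.5 N, so the wedge is snug. I'll let go and rise.

```bash
python3 -m handwheel '[{"x":0,"y":0,"z":0,"ax":0,"ay":0,"az":0},{"x":0,"y":0,"z":0,"ax":0,"ay":0,"az":0},{"x":0,"y":0,"z":0,"ax":0,"ay":0,"az":0},{"x":0,"y":0,"z":0,"ax":0,"ay":0,"az":0},{"x":0,"y":0,"z":0.02,"ax":0,"ay":0,"az":0},{"x":0,"y":0,"z":0.08,"ax":0,"ay":0,"az":0},{"x":0,"y":0,"z":0.1,"ax":0,"ay":0,"az":0},{"x":0,"y":0,"z":0.1,"ax":0,"ay":0,"az":0}]' -0.2
```

```text
clock: 28.3
position: [543.7, -166.1, 65.5]
ee_rot: [-0.537, 0.844, 0.0, -0.0]
contact_force: [0.9, -1.1, 0.7]
gripper_width: 34.1
grasp_force: 0.0
```

```bash
python3 -m handwheel '[{"x":0.04,"y":0.084,"z":0,"ax":0,"ay":0,"az":0},{"x":0.04,"y":0.084,"z":0,"ax":0,"ay":0,"az":0},{"x":0,"y":0,"z":0,"ax":0,"ay":0,"az":0},{"x":0,"y":0,"z":-0.05,"ax":0,"ay":0,"az":0},{"x":0,"y":0,"z":-0.05,"ax":0,"ay":0,"az":0},{"x":0,"y":0,"z":-0.03,"ax":0,"ay":0,"az":0},{"x":0,"y":0,"z":-0.01,"ax":0,"ay":0,"az":0},{"x":0,"y":0,"z":0,"ax":0,"ay":0,"az":0}]' -1
python3 -m handwheel '[{"x":0,"y":0,"z":-0.005,"ax":0,"ay":0,"az":0},{"x":0,"y":0,"z":-0.005,"ax":0,"ay":0,"az":0},{"x":0,"y":0,"z":-0.0025,"ax":0,"ay":0,"az":0},{"x":0,"y":0,"z":-0.0025,"ax":0,"ay":0,"az":0},{"x":0,"y":0,"z":0,"ax":0,"ay":0,"az":0},{"x":0,"y":0,"z":0,"ax":0,"ay":0,"az":0},{"x":0,"y":0,"z":0,"ax":0,"ay":0,"az":0},{"x":0,"y":0,"z":0,"ax":0,"ay":0,"az":0}]'
```

```text
clock: 29.1
position: [559.4, -132.9, 36.0]
ee_rot: [-0.537, 0.844, 0.0, -0.001]
contact_force: [0.3, -1.0, 0.0]
gripper_width: -0.2
grasp_force: 0.0
clock: 29.9
position: [560.0, -132.7, 34.4]
ee_rot: [-0.537, 0.844, -0.0, 0.0]
contact_force: [-1.3, 0.7, 5.7]
gripper_width: 0.1
grasp_force: 2.8
```

```bash
python3 -m handwheel '[{"x":0,"y":0,"z":-0.0025,"ax":0,"ay":0,"az":0},{"x":0,"y":0,"z":0,"ax":0,"ay":0,"az":0},{"x":0,"y":0,"z":0,"ax":0,"ay":0,"az":0},{"x":0,"y":0,"z":0,"ax":0,"ay":0,"az":0},{"x":0,"y":0,"z":0,"ax":0,"ay":0,"az":0},{"x":0,"y":0,"z":0,"ax":0,"ay":0,"az":0},{"x":0,"y":0,"z":0,"ax":0,"ay":0,"az":0},{"x":0,"y":0,"z":0,"ax":0,"ay":0,"az":0}]'
```

```text
clock: 30.7
position: [560.1, -132.7, 34.3]
ee_rot: [-0.537, 0.844, -0.0, 0.0]
contact_force: [-2.4, -0.3, 8.8]
gripper_width: 0.1
grasp_force: 3.9
```

```bash
python3 -m handwheel '[{"x":0,"y":0,"z":-0.0015,"ax":0,"ay":0,"az":0},{"x":0,"y":0,"z":0,"ax":0,"ay":0,"az":0},{"x":0,"y":0,"z":0,"ax":0,"ay":0,"az":0},{"x":0,"y":0,"z":0,"ax":0,"ay":0,"az":0},{"x":0,"y":0,"z":0,"ax":0,"ay":0,"az":0},{"x":0,"y":0,"z":0,"ax":0,"ay":0,"az":0},{"x":0,"y":0,"z":0,"ax":0,"ay":0,"az":0},{"x":0,"y":0,"z":0,"ax":0,"ay":0,"az":0}]'
python3 -m handwheel '[{"x":0,"y":0,"z":0.1,"ax":0,"ay":0,"az":0},{"x":-0.0015,"y":0.184,"z":0,"ax":0,"ay":0,"az":0},{"x":-0.0015,"y":0.184,"z":0,"ax":0,"ay":0,"az":0},{"x":-0.0015,"y":0.184,"z":0,"ax":0,"ay":0,"az":0},{"x":-0.0015,"y":0.184,"z":0,"ax":0,"ay":0,"az":0},{"x":0,"y":0,"z":-0.03,"ax":0,"ay":0,"az":0},{"x":0,"y":0,"z":-0.04,"ax":0,"ay":0,"az":0},{"x":0,"y":0,"z":-0.01,"ax":0,"ay":0,"az":0}]'
python3 -m handwheel '[{"x":0,"y":0,"z":-0.005,"ax":0,"ay":0,"az":0},{"x":0,"y":0,"z":-0.005,"ax":0,"ay":0,"az":0},{"x":0,"y":0,"z":-0.0025,"ax":0,"ay":0,"az":0},{"x":0,"y":0,"z":-0.0025,"ax":0,"ay":0,"az":0},{"x":0,"y":0,"z":0,"ax":0,"ay":0,"az":0},{"x":0,"y":0,"z":0,"ax":0,"ay":0,"az":0},{"x":0,"y":0,"z":0,"ax":0,"ay":0,"az":0},{"x":0,"y":0,"z":0,"ax":0,"ay":0,"az":0}]'
```

```text
clock: 31.5
position: [560.1, -132.7, 34.3]
ee_rot: [-0.537, 0.843, -0.0, 0.0]
contact_force: [-3.5, 0.5, 8.9]
gripper_width: -0.1
grasp_force: 4.6
clock: 32.3
position: [557.5, 13.8, 35.4]
ee_rot: [-0.536, 0.844, 0.001, -0.001]
contact_force: [0.9, -0.0, -0.6]
gripper_width: 0.1
grasp_force: 0.0
clock: 33.1
position: [558.7, 14.7, 34.1]
ee_rot: [-0.537, 0.844, -0.0, 0.0]
contact_force: [0.3, 0.1, -0.5]
gripper_width: 0.0
grasp_force: 0.0
```

```bash
python3 -m handwheel '[{"x":0,"y":0,"z":-0.0025,"ax":0,"ay":0,"az":0},{"x":0,"y":0,"z":-0.0025,"ax":0,"ay":0,"az":0},{"x":0,"y":0,"z":-0.0015,"ax":0,"ay":0,"az":0},{"x":0,"y":0,"z":0,"ax":0,"ay":0,"az":0},{"x":0,"y":0,"z":0,"ax":0,"ay":0,"az":0},{"x":0,"y":0,"z":0,"ax":0,"ay":0,"az":0},{"x":0,"y":0,"z":0,"ax":0,"ay":0,"az":0},{"x":0,"y":0,"z":0,"ax":0,"ay":0,"az":0}]'
```

```text
clock: 33.9
position: [558.8, 14.7, 33.6]
ee_rot: [-0.537, 0.844, -0.0, 0.0]
contact_force: [-1.3, 1.1, 6.3]
gripper_width: 0.1
grasp_force: 2.9
```

```bash
python3 -m handwheel '[{"x":0,"y":0,"z":-0.0025,"ax":0,"ay":0,"az":0},{"x":0,"y":0,"z":0,"ax":0,"ay":0,"az":0},{"x":0,"y":0,"z":0,"ax":0,"ay":0,"az":0},{"x":0,"y":0,"z":0,"ax":0,"ay":0,"az":0},{"x":0,"y":0,"z":0,"ax":0,"ay":0,"az":0},{"x":0,"y":0,"z":0,"ax":0,"ay":0,"az":0},{"x":0,"y":0,"z":0,"ax":0,"ay":0,"az":0},{"x":0,"y":0,"z":0,"ax":0,"ay":0,"az":0}]'
```

```text
clock: 34.7
position: [558.9, 14.7, 33.5]
ee_rot: [-0.537, 0.843, -0.0, 0.0]
contact_force: [-3.1, 1.4, 8.3]
gripper_width: -0.3
grasp_force: 4.2
```

```bash
python3 -m handwheel '[{"x":0,"y":0,"z":-0.0015,"ax":0,"ay":0,"az":0},{"x":0,"y":0,"z":0,"ax":0,"ay":0,"az":0},{"x":0,"y":0,"z":0,"ax":0,"ay":0,"az":0},{"x":0,"y":0,"z":0,"ax":0,"ay":0,"az":0},{"x":0,"y":0,"z":0,"ax":0,"ay":0,"az":0},{"x":0,"y":0,"z":0,"ax":0,"ay":0,"az":0},{"x":0,"y":0,"z":0,"ax":0,"ay":0,"az":0},{"x":0,"y":0,"z":0,"ax":0,"ay":0,"az":0}]'
python3 -m handwheel '[{"x":0,"y":0,"z":0.05,"ax":0,"ay":0,"az":0},{"x":0,"y":0,"z":0.15,"ax":0,"ay":0,"az":0},{"x":0,"y":0,"z":0.2,"ax":0,"ay":0,"az":0},{"x":0,"y":0.2,"z":0.1,"ax":0,"ay":0,"az":0},{"x":0,"y":0.2,"z":0.1,"ax":0,"ay":0,"az":0},{"x":0,"y":0.2,"z":0,"ax":0,"ay":0,"az":0},{"x":0,"y":0.2,"z":0,"ax":0,"ay":0,"az":0},{"x":-0.1,"y":0.2,"z":0,"ax":0,"ay":0,"az":0}]'
python3 - <<'E'
from h import *
import cv2
o=[]
for n,(r,c) in {"top":(150,250),"side":(190,230)}.items():
    im=cv2.cvtColor(arm.get_image(n),cv2.COLOR_RGB2BGR);cv2.imwrite(f"pics/{n}4.png",im)
    o.append(cv2.resize(im[r:r+90,c:c+120],(400,300),interpolation=cv2.INTER_CUBIC))
cv2.imwrite("pics/both4.png",np.hstack(o))
E
```

```text
clock: 35.5
position: [558.9, 14.7, 33.5]
ee_rot: [-0.537, 0.843, -0.0, 0.0]
contact_force: [-3.8, 1.3, 9.1]
gripper_width: 0.1
grasp_force: 5.0
clock: 36.3
position: [539.9, 216.5, 152.2]
ee_rot: [-0.537, 0.844, -0.0, 0.001]
contact_force: [0.3, -0.2, -0.2]
gripper_width: -0.4
grasp_force: 0.0
```

View pics/both4.png

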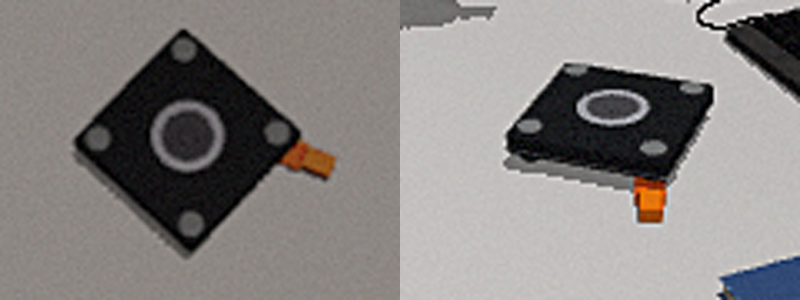

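The wedge sits under the right corner, with its tab at (318,162) in the top crop. The detacher hasn't moved, and the robot is clear of everything.

```bash
python3 -c "
from bench import arm
print(arm.job_done())"
```

```text
the job is handed in; nothing more can be done
None
```

The job is handed in: the right-hand corner was the one that gave, and the wedge now sits snug under its foot; that cap and the diagonally opposite one both stood firm at about 9 N, though the wedged corner may sit up to about 0.7 mm high.

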